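# Step the filter wheel under the inspection microscope

### The arm

A 6-joint arm with a two-finger parallel gripper is mounted at the origin on the work surface. World frame = base frame: x ahead of the robot, y to its left, z up, the work surface at z = 0. Lengths are in mm, angles in degrees, forces in N, time in s.
With the tool pointing down it reaches from about 325 to 775 mm from the base axis. Payload 9.3 kg.
Tool frame: the origin (TCP) lies at the very end of the fingers, on their centre line; the grasp point (between the pads) lies 19 mm behind it; z points along the fingers, y is the line along which they close (so a half turn about z gives the same grasp; the last joint's range is limited). The gripper opens to 85 mm and grips with 20 to 120 N. Pads are 22 mm wide; open, the fingers measure 114 mm over their backs; the gripper's body (76 mm by 85 mm) begins 54 mm behind the grasp point. The pads swing forward as they close: fully open they stand 13 mm farther back than shut.
Start: joints at [63.22, 14.817, 1.232, 76.415, 0, 81.257], TCP at [170.296, 522.969, 231.279] pointing down, gripper open.
Joint ranges: [-174.27, 174.27], [-52.1, 104.24], [-59.71, 78.15], [-110.17, 111.67], [-87.03, 83.33], [-180, 180]. Speed limits (degrees/s): [127.2, 127.2, 159.86, 180, 180, 180].

### API

Orientations are given as [roll, pitch, yaw] about the fixed x, y, z axes, in that order (R = Rz(yaw) Ry(pitch) Rx(roll)).
In Python, from plant import ctrl gives the robot as it stands.
- The arm moves only by the tool apply_moves, never from a script. Its argument "targets" is a list of rows, each a list of 7 numbers: the shift along the tool's x, y, z in mm, then the turn, a rotation vector about the tool's x, y, z in rad, then the closure, from -1 (fully open) to 1 (shut). A call has 1 to 12 rows; each row is the pose to reach, as a shift and turn from the pose commanded when the call began, along the tool's axes at that moment; what a row does not reach only later rows make up. A row lasts 1/8 s, in which the tool goes at most 62.5 mm and 10.7 degrees, less where a joint would pass 70% of its speed; a pose out of reach is approached as far as the arm can. A call with a gripper value outside its range is refused whole. The fingers move at their own pace and stop on an object; "grip_force" is the grip in N (left out, the last holds). Time passes only in rows, so rows that repeat a pose let the fingers close. It gives the time, the measured TCP pose, the force, the opening and the grip force at its end, in the units of the state.
- ctrl.read_state(): the state, without advancing time (a new reading comes with each control period).
- ctrl.capture(name): name is "scene" or "top" or "wrist"; returns the picture (384x512x3 uint8, blue, green, red); there is no depth.
- ctrl.camera_params(name): a dict with "fx", "fy", "cx", "cy" (pixels), "k1" (the pictures are not rectified: a ray, as slopes to the right and down, at radius r is drawn at 1 + k1 r^2 times it, then the intrinsics apply), "R" (3x3) and "t" (3): a world point X has camera coordinates R X + t. Camera axes: x right, y down, z forward; pixel columns grow to the right and rows downward; lengths in mm; the calibration is good to about 2 mm. A picture is of the moment at which its call begins: read the wrist's pose just before it. camera_params takes no time and is no camera call; for the wrist camera it gives the pose at the moment of the call.
- ctrl.finish_job(): hands the job in; it is judged then, once.
The state is a dict: "time_s": time; "qpos": joint angles; "dq": joint speeds; "effort": joint torques, N m; "position": TCP position; "tool_rot": TCP orientation; "force": force on the tool from outside, world axes, zero at the start; "moment": the same for the moment, N m; "gripper_width": finger opening in mm; "finger_force": force on a finger pad.
Only numpy, scipy, OpenCV 4.12 (cv2) and the standard library are available. Lean on these libraries where they do the work, as an engineer would, in place of code of your own. Each camera call takes 0.05 s, during which the arm holds its last target. There are 200 camera calls.

### The job

Turn the filter wheel on the inspection stand until the filter marked with three dots is clicked in directly under the microscope camera: push the wheel round gently by the tabs on its rim with a fingertip, then take the hand away. Keep off the filter glass and the camera, and leave the specimen under the lens and the other things on and around the stand where they are.

Things in the scene. Friction and masses are not known exactly. Their poses are not given: they have to be found in the camera images.
- wheel (a joint): Filter wheel's angle, rad, growing counter-clockwise from above, endless. 0 or any whole turn: three dots under the camera; 1.257 two, 2.513 one, 3.770 five, 5.027 four. A detent click-stops it at these five: let go elsewhere it runs to the nearest stop (half-way, friction may hold it). Leaving a stop takes 1.5 to 3 N at a tab; past half-way it jumps ahead of the finger to the next.
- tabs: The wheel's five aluminium tabs, one in line with each filter. Origin on the axle, 111 mm above the bench; x axis towards the three-dot filter's tab, the others follow every 72 degrees. Each is 9 mm wide, sticks out from the rim (78 mm from the axle) to 100 mm with a rounded end, and stands from 109 to 125 mm above the bench.
- tab3 (a point): Point on the three-dot filter's tab: 90 mm from the axle, on its top (125 mm above the bench); turns with the wheel.
- slot3 (a point): Centre of the three-dot filter at the height of the disc's top; turns with the wheel. Five like dark filters (black mounts 31 mm wide) lie 72 degrees apart, 46 mm from the axle. Beside each, near the rim (69 mm from the axle), is an arc of one to five black 6 mm dots: one, two, three, four, five counter-clockwise from above. At the start any but three is under the camera.
- hub (a point): The wheel's vertical axle at the height of the disc's top, 117 mm above the bench; fixed to the stand. The wheel is a level aluminium disc 156 mm wide and 6 mm thick; a cap 22 mm wide rises 12 mm above it here.
- lens (a point): The point straight under the microscope camera at the height of the disc's top (117 mm above the bench), 46 mm from the hub. The direction from hub to lens is the rear of the stand; the front half of the wheel, on the other side, is open from above.
- filters: The five filter glasses together (25 mm discs, top 121 mm above the bench; origin as tabs). Not to be touched.
- scope: The microscope camera, an upright black barrel 33 mm wide from 135 to 250 mm above the bench over point lens, with its ring clamp and cross rod running to the rear (origin on the bench under the axle). Not to be touched.
- stand: The stand, fixed: a green base plate 260 by 270 mm whose top is 18 mm above the bench (from 90 mm in front of the axle to 170 mm behind it), a 12 mm upright rod 128 mm behind the axle, 378 mm high, with two clamps. Origin on the bench under the axle, x axis from the axle towards the lens and the rod.
- specimen: Terracotta sherd, about 50 by 38 by 7 mm, loose on the base plate under the lens (origin at its underside). Must not be moved.
- spare_filter: Spare filter, a black disc 31 mm wide and 7 mm thick, loose on the front left corner of the base plate (origin at its underside). Bystander.
- bottle: Closed amber bottle, 42 mm wide and 85 mm high, loose on the bench left of the stand (origin at its underside). Bystander.
- filter_case: Flat hard case, 75 by 55 by 28 mm, loose on the bench right of the stand (origin at its underside). Bystander.

How it is judged (in metres and radians):
On the way:
1. a finger pushes on a tab while the three-dot filter is not yet under the camera (contact force between the fingers and tabs above 0.3 N and horizontal distance between slot3 and lens above 0.01 m), for 0.05 s.
At the end, for the whole second after the job is handed in: The three-dot filter's centre is within 3 mm of the point under the camera and the wheel is at rest in its click-stop; the specimen is within 4 mm, and the spare filter, bottle and case within 10 mm, of where they were (horizontal distance between slot3 and lens below 0.003 m and velocity of joint wheel between -0.1 and 0.1 rad/s and distance of specimen from where it was at the start of the episode below 0.004 m and distance of each of spare_filter, bottle, filter_case from where it was at the start of the episode below 0.01 m); the robot touches nothing.
It fails at once if a filter glass is touched (contact force between any of the fingers, the arm and filters above 0.3 N).
It fails at once if the microscope camera is bumped (contact force between any of the fingers, the arm and scope above 1 N).
It fails at once if the tabs are pushed hard or squeezed (over 20 N) (contact force between the fingers and tabs above 20 N).
It fails at once if the specimen is shifted by more than 4 mm (distance of specimen from where it was at the start of the episode above 0.004 m).
It fails at once if the spare filter, bottle or case is moved or lifted by more than 10 mm (distance of any of spare_filter, bottle, filter_case from where it was at the start of the episode above 0.01 m).
It also fails if it takes over 51 s, if anything falls off the work surface, if the arm or the gripper's body presses on something with over 40 N, if the wrist force passes 120 N, or if a joint passes its speed limit or range.

## Working session

There is one attempt and no reset: what is moved stays moved. The work goes in short steps, Python scripts to look and compute and a tool call to move; the robot and the scene stay as the last step left them, time stands still between calls to the robot, and variables do not carry over. Pictures are saved under pics/ and viewed, at most 10 in all, crops included, and the job is handed in when it is done.

Besides the shell and the picture viewer there is one more tool, called as name([rows], argument=value, ...), one row to a line, values as JSON. apply_moves: Moves the arm, as the interface text tells. Its arguments: {"type":"object","properties":{"targets":{"type":"array"},"grip_force":{"type":"number"}},"required":["targets"]}

```bash
ls; mkdir -p pics
cat > h.py <<'E'
import numpy as np, cv2
from plant import ctrl
def ray(p,u,v):
    K=np.array([[p['fx'],0,p['cx']],[0,p['fy'],p['cy']],[0,0,1.]])
    d=((u-p['cx'])/p['fx'],(v-p['cy'])/p['fy']); s=np.array(d)
    for _ in range(20): s=np.array(d)/(1+p['k1']*(s@s))
    R=np.array(p['R']);t=np.array(p['t'])
    return -R.T@t, R.T@np.array([s[0],s[1],1])
def onz(p,u,v,z):
    o,d=ray(p,u,v); return o+d*(z-o[2])/d[2]
def proj(p,X):
    c=np.array(p['R'])@np.array(X,float)+np.array(p['t']); s=c[:2]/c[2]; s=s*(1+p['k1']*(s@s))
    return np.array([p['cx']+p['fx']*s[0],p['cy']+p['fy']*s[1]])
E
python3 - <<'E'
from h import *
s=ctrl.read_state(); print(s)
a=ctrl.capture("scene");b=ctrl.capture("top")
cv2.imwrite("pics/scene.png",a);cv2.imwrite("pics/top.png",b)
cv2.imwrite("pics/both.png",cv2.resize(np.vstack([a,b]),None,fx=.78,fy=.78))
for n in("scene","top"):print(ctrl.camera_params(n))
E
```

```text
pics
{'time_s': 0.0, 'qpos': array([6.32210546e+01, 1.48523281e+01, 1.19074616e+00, 7.64160047e+01,
       1.88051231e-04, 8.12570497e+01]), 'dq': array([ 0.04961646, -0.01782455,  0.03208511,  0.00676634, -0.00228761,
        0.04246885]), 'effort': array([ 1.89289785e-03, -5.55636907e+01,  3.44524813e+01,  1.38573945e-02,
       -1.57898753e-04, -3.22367285e-06]), 'position': array([170.16393651, 522.72849489, 230.65810187]), 'tool_rot': array([-1.79923343e+02, -1.19791693e-02,  1.61963997e+02]), 'force': array([ 0.47951457,  0.53563882, -1.00658414]), 'moment': array([-0.00796058, -0.05389437,  0.00204139]), 'finger_force': 0.0, 'gripper_width': 85.54239996140664}
{'fx': 481.363510892758, 'fy': 481.363510892758, 'cx': 263.11639473665326, 'cy': 189.96685216280807, 'k1': -0.06815077917733331, 'R': array([[-0.68337247,  0.73006627, -0.00230287],
       [ 0.59411723,  0.55427977, -0.58292252],
       [-0.42429564, -0.39972138, -0.81252448]]), 't': array([ 399.59734916, -320.2876523 , 1460.18074877])}
{'fx': 360.4554470900471, 'fy': 360.4554470900471, 'cx': 258.3011580157802, 'cy': 191.09049740082443, 'k1': 0.0025945771771052634, 'R': array([[-0.06820971, -0.99766413, -0.00370352],
       [-0.9746384 ,  0.06742758, -0.21338581],
       [ 0.21313709, -0.01094539, -0.97696099]]), 't': array([ 84.06842545, 591.89991946, 714.31815507])}
```

View pics/top.png

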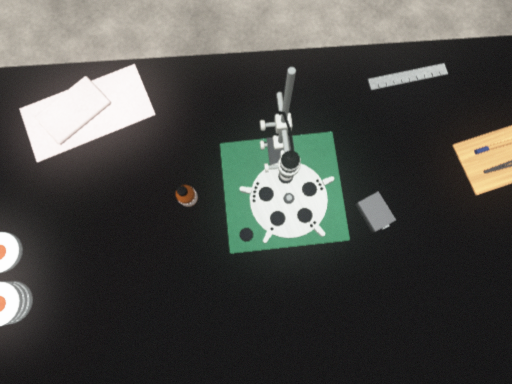

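View pics/scene.png

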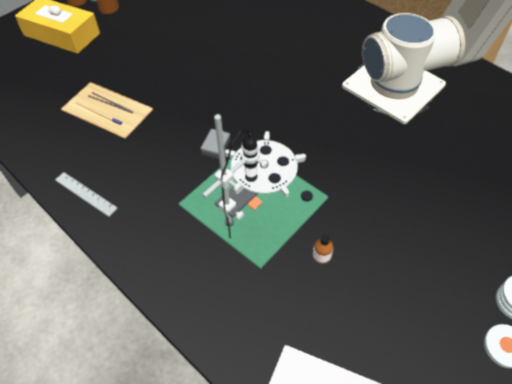

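The top view shows the wheel's hub at about (289,199), with the barrel at (289,160) to the rear. Tabs are at (246,190), (328,181), (319,231) and (268,237). I need a zoom to count the dots.

Run:
```python
from h import *
b=cv2.imread("pics/top.png"); c=b[145:255,215:355]
cv2.imwrite("pics/z.png",cv2.resize(c,None,fx=5,fy=5,interpolation=cv2.INTER_CUBIC))
p=ctrl.camera_params("top")
# disc: bright low-saturation blob; ellipse fit via hull
hsv=cv2.cvtColor(b,cv2.COLOR_BGR2HSV)
g=((hsv[...,1]>90)&(hsv[...,0]>60)&(hsv[...,0]<100)&(hsv[...,2]>40)).astype(np.uint8)
cs,_=cv2.findContours(g,cv2.RETR_EXTERNAL,cv2.CHAIN_APPROX_NONE)
k=max(cs,key=cv2.contourArea)
print(cv2.contourArea(k)); bx=cv2.boxPoints(cv2.minAreaRect(k)); print(bx)
P=np.array([onz(p,u,v,18) for u,v in bx]); print(P.round(1), np.linalg.norm(np.diff(P,axis=0),axis=1))
for u,v in((289,199),(246,190),(328,181),(319,231),(268,237)):print((u,v),onz(p,u,v,120).round(1))
```

```text
6661.0
[[216.84322 142.65945]
 [337.3732  129.39008]
 [349.5808  240.27548]
 [229.05081 253.54486]]
[[ 729.8  132.4   18. ]
 [ 743.1 -155.    18. ]
 [ 480.8 -151.9   18. ]
 [ 470.   116.8   18. ]] [287.65324827 262.35454058 268.8950647 ]
(289, 199) [563.8 -16.  120. ]
(246, 190) [588.   68.3 120. ]
(328, 181) [595.1 -97.4 120. ]
(319, 231) [496.3 -68.9 120. ]
(268, 237) [491.5  31.3 120. ]
```

View pics/z.png

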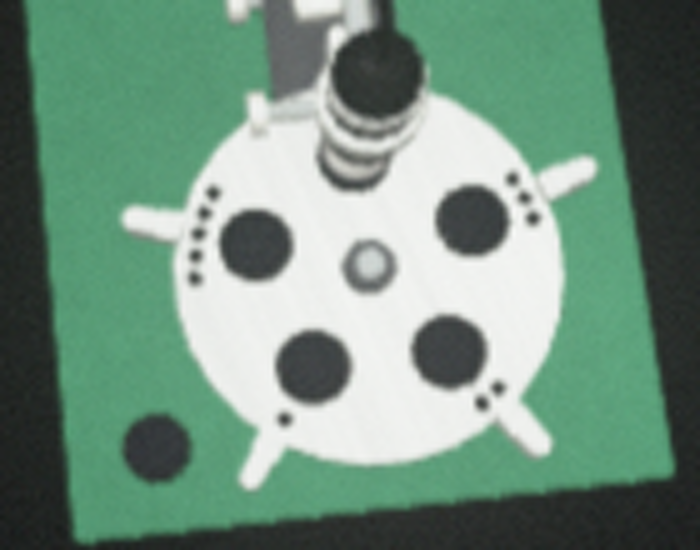

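The zoom shows 5 dots at the left, 1 at front left, 2 at front right and 3 at the right, so four is under the camera. The wheel needs +72° counter-clockwise. I'll push the one-dot tab at the front left towards -y. First I'll refine the hub and its orientation from the filter mounts.

```bash
cat > loc.py <<'E'
from h import *
def locate(b,p,hub0,z=121):
    g=cv2.cvtColor(b,cv2.COLOR_BGR2GRAY); cs,_=cv2.findContours((g<120).astype(np.uint8),cv2.RETR_LIST,cv2.CHAIN_APPROX_NONE)
    out=[]
    for c in cs:
        P=np.array([onz(p,u,v,z)[:2] for u,v in c[:,0]],np.float32)
        if len(P)<8: continue
        (x,y),r=cv2.minEnclosingCircle(P)
        if 10<r<22 and 30<np.hypot(x-hub0[0],y-hub0[1])<62: 
            m=cv2.moments(c); out.append(onz(p,m['m10']/m['m00'],m['m01']/m['m00'],z)[:2])
    return np.array(out)
def fit(F,h0,a0):
    from scipy.optimize import least_squares
    def res(q):
        a=np.arctan2(F[:,1]-q[1],F[:,0]-q[0]); k=np.round((a-q[2])/(2*np.pi/5))*2*np.pi/5+q[2]
        return (F-q[:2]-46*np.c_[np.cos(k),np.sin(k)]).ravel()
    r=least_squares(res,[*h0,a0]); return r.x,r.fun
E
python3 - <<'E'
from loc import *
b=cv2.imread("pics/top.png");p=ctrl.camera_params("top")
F=locate(b,p,(564,-16));print(F.round(1))
q,r=fit(F,(564,-16),0);print(q[:2],np.degrees(q[2]),r.round(1))
for k in(1,2,3,4):
  a=q[2]+k*2*np.pi/5;X=[*(q[:2]+90*np.array([np.cos(a),np.sin(a)])),125];print(k,np.round(X,1),proj(p,X).round(1), np.degrees(a))
print(ctrl.read_state()['position'],ctrl.camera_params('wrist'))
E
```

```text
[[527.4  10.5]
 [529.6 -43.4]
 [577.8  29.8]
 [581.8 -57.4]
 [601.8  -9.2]]
[563.67940685 -13.94101742] 3.6204110666498748 [ 2.6 -0.2  1.3 -0.1  2.7 -0.9  1.1 -0.7 -7.8  1.9]
1 [586.   73.2 125. ] [243.5 190.6] 75.62041106664987
2 [487.7  34.3 125. ] [266.7 238.9] 147.62041106664987
3 [494.4 -71.3 125. ] [320.8 231.7] 219.62041106664987
4 [596.8 -97.6 125. ] [328.5 179.6] 291.62041106664987
[170.19323162 522.76656011 230.74549115] {'fx': 282.8770986901492, 'fy': 282.8770986901492, 'cx': 249.53415060583134, 'cy': 185.69073901031152, 'k1': -0.015523379775569056, 'R': array([[ 3.08936654e-01,  9.51082360e-01, -6.98631391e-04],
       [ 9.08889454e-01, -2.95014761e-01,  2.94764740e-01],
       [ 2.80139438e-01, -9.16986112e-02, -9.55569600e-01]]), 't': array([-549.07617299,  -38.30777908,  378.30699637])}
```

apply_moves([
  [-42,-30,0,0,0,0.05,1],
  [-85,-60,0,0,0,0.1,1],
  [-127,-90,0,0,0,0.15,1],
  [-170,-120,0,0,0,0.2,1],
  [-212,-150,0,0,0,0.25,1],
  [-254,-181,5,0,0,0.3,1],
  [-297,-211,10,0,0,0.35,1],
  [-339,-241,15,0,0,0.4,1],
  [-382,-271,20,0,0,0.45,1],
  [-424,-301,25,0,0,0.5,1],
  [-466,-331,30,0,0,0.56,1],
  [-466,-331,30,0,0,0.56,1],
])

```text
time_s: 1.6
position: [512.2, 61.3, 200.0]
tool_rot: [-179.9, -0.0, 129.6]
force: [-0.4, 0.4, 0.4]
gripper_width: 0.1
finger_force: 0.0
```

Run:
```python
from loc import *
s=ctrl.read_state();print(s['position'],s['tool_rot'],s['gripper_width'],s['force'])
b=cv2.imread("pics/top.png");p=ctrl.camera_params("top")
F=locate(b,p,(564,-16));q,r=fit(F[:4],(564,-16),0);print(q[:2],np.degrees(q[2]),r.round(1))
pw=ctrl.camera_params("wrist");w=ctrl.capture("wrist")
for k in range(5):
  a=q[2]+k*2*np.pi/5
  for rr,col in((80,(0,0,255)),(100,(255,0,0))):
    u=proj(pw,[*(q[:2]+rr*np.array([np.cos(a),np.sin(a)])),125]);cv2.circle(w,tuple(int(x) for x in u),3,col,-1)
u=proj(pw,[*s['position'][:2],125]);print(u);cv2.circle(w,tuple(int(x) for x in u),4,(0,255,255),1)
cv2.imwrite("pics/w.png",w)
```

```text
[512.22855523  61.29426635 200.0081444 ] [-1.79914935e+02 -4.66605905e-02  1.29613681e+02] 0.09121843926446006 [-0.35377259  0.37831906  0.36573254]
[565.64751188 -14.60989132] 2.6324239409295154 [ 0.2 -0.2 -0.1 -0.   0.   0.  -0.1  0.2]
[250.15242333 195.33885299]
```

View pics/w.png

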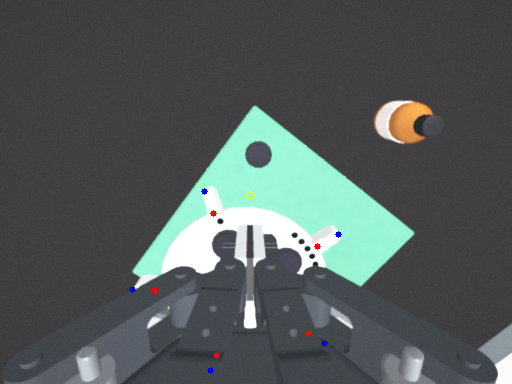

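The wrist view shows the one-dot tab at (215,200), left of the TCP mark (250,195), and the five-dot tab at (326,239). The model fits to a few mm. I'll back off a little from the tab and go down between the two.

apply_moves([
  [2,12,10,0,0,0,1],
  [2,12,30,0,0,0,1],
  [2,12,50,0,0,0,1],
  [2,12,65,0,0,0,1],
  [2,12,78,0,0,0,1],
  [2,12,86,0,0,0,1],
  [2,12,86,0,0,0,1],
])

```text
time_s: 2.52
position: [518.7, 73.3, 114.9]
tool_rot: [-180.0, -0.0, 129.9]
force: [-0.5, 0.3, -0.6]
gripper_width: 0.2
finger_force: 0.0
```

Run:
```python
from loc import *
s=ctrl.read_state();P=s['position'];print(P,s['tool_rot'],s['force'])
y=np.radians(s['tool_rot'][2]);X=np.array([np.cos(y),np.sin(y)]);Y=np.array([np.sin(y),-np.cos(y)])
h=np.array([565.6,-14.6]);
for a in range(121,182,3):
  c=np.radians(a);d=h+96*np.array([np.cos(c),np.sin(c)])-P[:2];print(a,(d@X).round(1),(d@Y).round(1),'turn',round(float(y-c),3))
w=ctrl.capture("wrist");cv2.imwrite("pics/w2.png",w)
```

```text
[518.68392608  73.26582987 114.9173075 ] [-1.79972609e+02 -2.56722752e-02  1.29877778e+02] [-0.52502116  0.2664821  -0.57408802]
121 -2.7 -5.5 turn 0.155
124 -2.0 -10.5 turn 0.103
127 -1.6 -15.5 turn 0.05
130 -1.5 -20.5 turn -0.002
133 -1.7 -25.6 turn -0.054
136 -2.1 -30.6 turn -0.107
139 -2.7 -35.6 turn -0.159
142 -3.7 -40.5 turn -0.212
145 -4.8 -45.4 turn -0.264
148 -6.3 -50.2 turn -0.316
151 -8.0 -54.9 turn -0.369
154 -9.9 -59.6 turn -0.421
157 -12.1 -64.1 turn -0.473
160 -14.5 -68.5 turn -0.526
163 -17.1 -72.8 turn -0.578
166 -20.0 -76.9 turn -0.63
169 -23.0 -80.9 turn -0.683
172 -26.3 -84.7 turn -0.735
175 -29.8 -88.4 turn -0.788
178 -33.4 -91.8 turn -0.84
181 -37.3 -95.1 turn -0.892
```

View pics/w2.png

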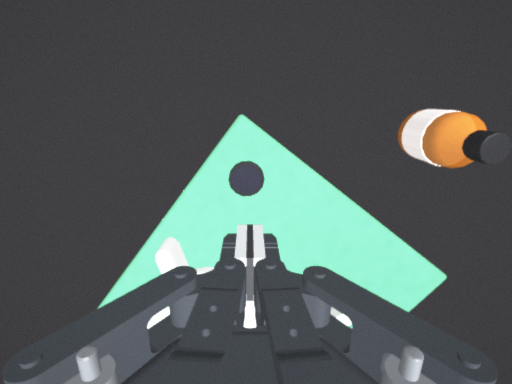

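The fingertip (250,228) is down at tab height. The one-dot tab (170,255) is on its left with a clear gap, and the spare filter lies well below. I'll push along the arc.

apply_moves([
  [-2,-6,0,0,0,0,1],
  [-2,-11,0,0,0,0,1],
  [-2,-16,0,0,0,0,1],
  [-2,-21,0,0,0,0,1],
  [-2,-26,0,0,0,-0.05,1],
  [-2,-31,0,0,0,-0.1,1],
  [-3,-36,0,0,0,-0.15,1],
  [-4,-41,0,0,0,-0.2,1],
  [-5,-45,0,0,0,-0.26,1],
  [-6,-50,0,0,0,-0.31,1],
])

```text
time_s: 3.82
position: [484.4, 36.5, 115.4]
tool_rot: [180.0, 0.0, 147.8]
force: [1.4, 0.9, 0.0]
gripper_width: -0.0
finger_force: 0.8
```

apply_moves([
  [0,-5,0,0,0,-0.05,1],
  [-0.5,-10,0,0,0,-0.1,1],
  [-1,-15,0,0,0,-0.15,1],
  [-2,-20,0,0,0,-0.21,1],
  [-3,-25,0,0,0,-0.26,1],
  [-5,-30,0,0,0,-0.31,1],
  [-6,-34,0,0,0,-0.37,1],
  [-8,-39,0,0,0,-0.42,1],
])

```text
time_s: 4.82
position: [470.1, -0.9, 115.4]
tool_rot: [180.0, 0.0, 171.8]
force: [0.4, -0.1, -0.5]
gripper_width: 0.2
finger_force: 0.1
```

Run:
```python
from loc import *
s=ctrl.read_state();print(s['position'],s['tool_rot'],s['force'])
b=ctrl.capture("top");c=b[145:255,215:355]
cv2.imwrite("pics/z2.png",cv2.resize(c,None,fx=5,fy=5,interpolation=cv2.INTER_CUBIC))
```

```text
[470.06312405  -0.8723009  115.42751634] [1.79990095e+02 2.07983253e-02 1.71810552e+02] [ 0.35074661 -0.13623014 -0.52850681]
```

View pics/z2.png

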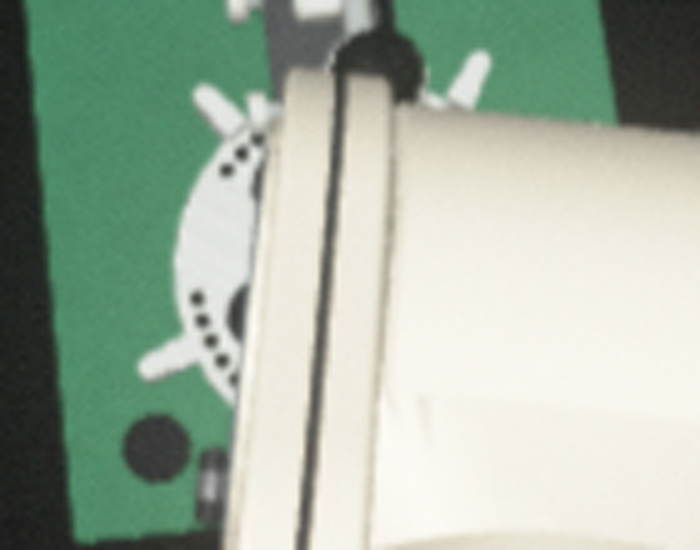

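The wheel is about half-way, with the five-dot tab at the left (165,360) and four dots at the rear left (240,150). I'll carry on in small steps until it jumps.

apply_moves([
  [0,-3,0,0,0,-0.03,1],
  [0,-6,0,0,0,-0.06,1],
  [-0.5,-9,0,0,0,-0.09,1],
  [-1,-12,0,0,0,-0.12,1],
  [-1,-12,0,0,0,-0.12,1],
  [-1,-12,0,0,0,-0.12,1],
])

```text
time_s: 5.62
position: [469.5, -12.7, 115.3]
tool_rot: [180.0, -0.0, 178.6]
force: [0.8, 0.6, -0.2]
gripper_width: 0.3
finger_force: 0.0
```

Run:
```python
from loc import *
s=ctrl.read_state();print(s['position'],s['tool_rot'],s['force'])
b=ctrl.capture("top");c=b[145:255,215:355]
cv2.imwrite("pics/z3.png",cv2.resize(c,None,fx=5,fy=5,interpolation=cv2.INTER_CUBIC))
```

```text
[469.4543017  -12.74346359 115.26193808] [ 1.79999590e+02 -2.81660935e-03  1.78556952e+02] [ 0.76411126  0.58783169 -0.1525622 ]
```

View pics/z3.png

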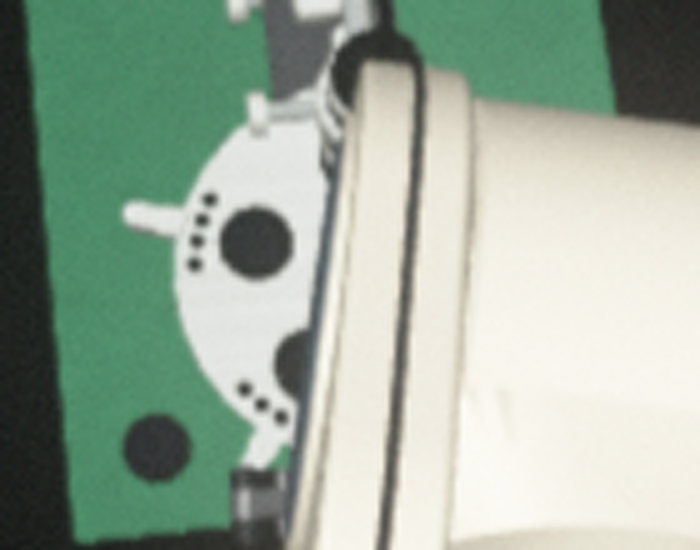

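The wheel has jumped: the four-dot filter is now at the left where five was, so three is at the rear. I'll back out radially, then go up and away.

apply_moves([
  [8,0,0,0,0,0,1],
  [20,0,0,0,0,0,1],
  [30,0,-15,0,0,0,1],
  [32,0,-50,0,0,0,1],
  [35,0,-100,0,0,0,1],
  [40,30,-110,0,0,0,1],
  [40,80,-115,0,0,0,1],
  [40,130,-115,0,0,0,1],
  [40,180,-115,0,0,0,1],
  [40,230,-115,0,0,0,1],
  [40,270,-115,0,0,0,1],
  [40,270,-115,0,0,0,1],
])

```text
time_s: 7.18
position: [435.4, 260.1, 231.1]
tool_rot: [180.0, 0.0, 178.8]
force: [0.1, -0.7, 0.3]
gripper_width: 0.3
finger_force: 0.0
```

Run:
```python
from loc import *
s=ctrl.read_state();print(s['position'],s['force'],s['dq'])
b=ctrl.capture("top");p=ctrl.camera_params("top")
F=locate(b,p,(565,-15));print(F.round(1))
F=F[F[:,0]<592];q,r=fit(F,(565,-15),0);print(q[:2],np.degrees(q[2]),r.round(1))
o=cv2.imread("pics/top.png"); c=b[100:260,165:405];d=cv2.absdiff(b,o)[100:260,165:405]
cv2.imwrite("pics/f.png",cv2.resize(np.vstack([c,d]),None,fx=1.85,fy=1.85,interpolation=cv2.INTER_CUBIC))
```

```text
[435.36932383 260.10072192 231.07924992] [ 0.09092864 -0.72827738  0.26991124] [-2.68095891 -1.13900544 -1.67494841 -0.02949452 -0.73012619 -2.07743279]
[[528.1  11.5]
 [528.9 -42.4]
 [578.7  29.5]
 [580.8 -58.1]
 [601.3 -12.1]]
[565.61174583 -14.62470578] 1.2753376158009437 [ 0.3 -0.1 -0.1  0.1 -0.2  0.1 -0.  -0. ]
```

View pics/f.png

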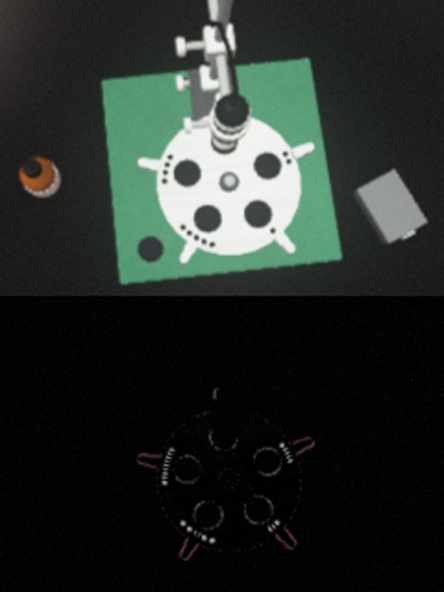

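The final view shows 4 dots at the left, 5 at front left, 1 at front right and 2 at the right, so three is under the camera. The difference image shows that only the wheel changed. The wheel reads 1.3°, against 2.6° at the start, which is about 1 mm at the lens. I'll confirm it is at rest, then hand in.

Run:
```python
from loc import *
p=ctrl.camera_params("top");a=[]
for i in range(10):
    b=ctrl.capture("top")
    if i%3==0:
        F=locate(b,p,(565,-15));F=F[F[:,0]<592];a.append(np.degrees(fit(F,(565,-15),0)[0][2]))
print(a)
if np.ptp(a)<.3: print(ctrl.finish_job())
```

```text
[np.float64(1.3446229021818712), np.float64(1.2624429200133385), np.float64(1.272375798463984), np.float64(1.296003452199711)]
the job is handed in; nothing more can be done
None
```

The three-dot filter is in the click-stop under the camera, about 1.3° (about 1 mm at the lens) from the angle of the starting stop; the wheel is at rest, the hand is clear, nothing else visibly moved, and the job is handed in (no verdict returned).

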